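# Mount a ceramic gourd on a pinned stone base

### The job

Pin the ceramic gourd to its stone display base: take the steel post that fits the base's hole (the middle one of the three in thickness and length) out of the wooden stock block, find the hole with it and press it firmly straight down until it bottoms. Then lift the gourd by its stem and lower it over the post, without letting it drop, until its foot stands flat on the stone, and let go. Leave the other two posts in the block, and leave the stone base and the small squat pot where they are.

Things in the scene. Friction and masses are not known exactly. Their poses are not given: they have to be found in the camera images.
- base_hole (a point): Centre of the mouth of the hole in the stone base, in its top face. The base is a loose, heavy (about 2.6 kg) white marble slab 140 x 140 mm and 45 mm high lying flat on the bench. The hole is in the middle of the top: vertical, round, 17 mm wide, blind, 28 mm deep, with a sharp edge and no chamfer. z up, x and y along the slab's sides.
- middle_mid (a point): Centre (half-way up) of the post to fit: a plain upright steel rod 16 mm thick and 110 mm long with flat square ends, about 0.17 kg. z along the rod, up. It stands loosely in one of the three holes of the stock block (which one varies), its lowest 30 mm in the hole. Gripped 5 to 15 mm above this centre, it keeps the fingertips clear of the stone when home and its top clear of the gripper's body. Home in the base, this centre is 27 mm above the stone's top.
- thin_mid (a point): Centre of a thinner steel rod, 12 mm thick and 90 mm long, standing in the stock block; not wanted.
- thick_mid (a point): Centre of a thicker steel rod, 20 mm thick and 130 mm long, standing in the stock block; not wanted.
- block: Wooden stock block fixed to the bench, 210 mm long (its x), 70 mm wide (its y), 45 mm high; origin at the centre of its underside. Three vertical holes 24 mm wide and 30 mm deep in a row along its x, 65 mm apart, the middle one at its centre.
- gourd_mid (a point): Centre (half-way up, on its axis) of the tall white gourd standing upright: 148 mm high, round, about 0.42 kg. Belly 94 mm wide; solid stem 32 mm thick from 30 to 58 mm above this point, a slightly wider knob on top. Its foot, 74 mm below this point, is 68 mm wide and open: a 28 mm hole leads into a cavity 87 mm deep from the foot, nowhere narrower than 28 mm. z up along its axis.
- pot_mid (a point): Centre (half-way up) of a small squat closed white ceramic pot, 84 mm wide and 72 mm high, a bystander; not wanted.
There are look-alikes about, which are no part of the job. What is shaped like the part that bears gourd_mid but purple is not meant.

How it is judged:
On the way:
1. the 16 mm post is upright in the base's hole, down on its bottom, and pressed down with more than 5 N (z of middle_mid in the frame of base_hole below 0.0295 m and horizontal distance between middle_mid and base_hole below 0.004 m and angle between the z axis of middle_mid and the z axis of base_hole, either way round below 0.07 rad and contact force between middle and base above 5 N), for 0.15 s.
At the end, for the whole second after the job is handed in: The 16 mm post is bottomed in the base's hole (within 2.5 mm), the gourd stands upright over it with its foot flat on the stone (within 2.5 mm), centred within 10 mm and at rest; the base has moved less than 30 mm, the pot less than 30 mm, and the other two posts less than 20 mm, still in the block (z of middle_mid in the frame of base_hole below 0.0295 m and horizontal distance between middle_mid and base_hole below 0.004 m and z of gourd_mid in the frame of base_hole between 0.071 and 0.0765 m and horizontal distance between gourd_mid and base_hole below 0.01 m and angle between gourd_mid's own z axis and vertical below 0.05 rad and linear speed of gourd below 0.02 m/s and angle between base_hole's own z axis and vertical below 0.03 rad and distance of each of base_hole, pot_mid from where it was at the start of the episode below 0.03 m and distance of each of thin_mid, thick_mid from where it was at the start of the episode below 0.02 m); the robot touches nothing.
It fails at once if the gourd is let drop (it moves faster than 0.4 m/s, as after a fall of 8 mm, with no finger on it) (linear speed of gourd above 0.4 m/s and contact force between the fingers and gourd below 0.3 N).
It fails at once if the gourd is tipped over (angle between gourd_mid's own z axis and vertical above 0.8 rad).
It fails at once if another post is pulled out of the block or the pot is pushed away (distance of any of thin_mid, thick_mid from where it was at the start of the episode above 0.03 m or distance of pot_mid from where it was at the start of the episode above 0.04 m).
It also fails if it takes over 61 s, if anything falls off the work surface, if the arm or the gripper's body presses on something with over 40 N, if the wrist force passes 120 N, or if a joint passes its speed limit or range.

### The arm

A 6-joint arm with a two-finger parallel gripper is mounted at the origin on the work surface. World frame = base frame: x ahead of the robot, y to its left, z up, the work surface at z = 0. Lengths are in m, angles in rad, forces in N, time in s.
With the tool pointing down it reaches from about 0.325 to 0.9 m from the base axis. Payload 3.5 kg.
Tool frame: the origin (TCP) lies midway between the tips of the shut fingers; the grasp point (between the pads) lies 19 mm behind it; x points along the fingers, y is the direction in which the jaws open and shut, and the axes are right-handed (so a half turn about x gives the same grasp; the last joint's range is limited). The gripper opens to 85 mm and grips with 20 to 120 N. Pads are 22 mm wide; open, the fingers measure 114 mm over their backs; the gripper's body (76 mm by 85 mm) begins 54 mm behind the grasp point. The pads swing forward as they close: fully open they stand 13 mm farther back than shut.
Start: joints at [-1.267, 0.276, -0.026, 1.268, 0, 1.467], TCP at [0.247, -0.574, 0.231] pointing down, gripper open.
Joint ranges: [-3.12, 3.12], [-0.85, 1.88], [-1.08, 1.24], [-1.95, 2.15], [-1.57, 1.53], [-3.14, 3.14]. Speed limits (rad/s): [2.57, 2.57, 3.14, 3.14, 3.14, 3.14].

### API

Orientations are given as a unit quaternion [x, y, z, w].
In Python, from rig import ctrl, get_image gives the robot as it stands. The module is installed in compiled form; this text tells all that it offers.
- The arm moves only by the tool send_rows, never from a script. Its argument "moves" is a list of rows, each a list of 7 numbers: the turn, a rotation vector about the tool's x, y, z in units of pi rad (1.0 is pi rad), then the shift along the tool's x, y, z in units of 0.15 m (1.0 is 0.15 m), then the opening, from 0 (shut) to 1 (fully open). A call has exactly 10 rows; each row is the pose to reach, as a shift and turn from the pose commanded when the call began, along the tool's axes at that moment, turning the shorter way round; what a row does not reach only later rows make up. A row lasts 1/8 s, in which the tool goes at most 62.5 mm and 10.7 degrees, less where a joint would pass 70% of its speed; a pose out of reach is approached as far as the arm can. A call with a number of a shift or a turn outside -1 to 1 is refused whole. A call with a gripper value outside its range is refused whole. The fingers move at their own pace and stop on an object; "force" is the grip in N (left out, the last holds). Time passes only in rows, so rows that repeat a pose let the fingers close, or fill a call up. It gives the time, the measured TCP pose, the force and the opening at its end, in the units of the state.
- ctrl.sense(): the state, without advancing time (a new reading comes with each control period).
- get_image(name): name is "scene" or "top"; returns a dict with "frame" (420x560x3 uint8, red, green, blue), "z_map" (420x560 float32, m along the optical axis (not along the pixel's ray), 0 where there is no reading), "fovy" (degrees; the focal length in pixels is half the picture's height over the tangent of half this angle, whatever the lens; pixels are square), "cx", "cy" (the principal point, pixels), "k1" (the pictures are not rectified: a ray, as slopes to the right and down, at radius r is drawn at 1 + k1 r^2 times it, then the intrinsics apply), "R" (3x3) and "t" (3): a world point X has camera coordinates R X + t. Camera axes: x right, y down, z forward; pixel columns grow to the right and rows downward; lengths in m; the calibration is good to about 2 mm. A picture is of the moment at which its call begins.
- ctrl.sign_off(): hands the job in, once; it reports no verdict.
The state is a dict: "time": time; "q": joint angles; "qvel": joint speeds; "tau": joint torques, N m; "position": TCP position; "ee_rot": TCP orientation; "contact_force": force on the tool from outside, world axes, zero at the start; "moment": the same for the moment, N m; "opening": opening from 0.0 (shut) to 1.0 (fully open).
Only numpy, scipy, OpenCV 4.12 (cv2) and the standard library are available. Lean on these libraries where they do the work, as an engineer would, in place of code of your own. Each camera call takes 0.05 s, during which the arm holds its last target. There are 200 camera calls.

## Working session

There is one attempt and no reset: what is moved stays moved. The work goes in short steps, Python scripts to look and compute and a tool call to move; the robot and the scene stay as the last step left them, time stands still between calls to the robot, and variables do not carry over. Pictures are saved under pics/ and viewed, about 8 in all and at most 12, crops included, and the job is handed in when it is done.

Besides the shell and the picture viewer there is one more tool, called after "Request:" as name(argument=value, ...), one argument or row to a line, values as JSON. send_rows: Moves the arm, as the interface text tells. Its arguments: {"type":"object","properties":{"moves":{"type":"array","items":{"type":"array","items":{"type":"number"}}},"force":{"type":"number"}},"required":["moves"]}

```bash
mkdir -p pics
cat > h.py <<'E'
import numpy as np, cv2
from rig import ctrl, get_image
def pts(im):
    H,W=im["z_map"].shape
    f=H/2/np.tan(np.radians(im["fovy"])/2)
    K=np.array([[f,0,im["cx"]],[0,f,im["cy"]],[0,0,1.]])
    u,v=np.meshgrid(np.arange(W),np.arange(H))
    p=np.stack([u,v],-1).reshape(-1,1,2).astype(np.float64)
    n=cv2.undistortPoints(p,K,np.array([im["k1"],0,0,0,0.])).reshape(H,W,2)
    z=im["z_map"].astype(float)
    C=np.dstack([n[...,0]*z,n[...,1]*z,z])
    X=(C-np.array(im["t"]))@np.array(im["R"])
    X[z==0]=np.nan
    return X
def look(name,fn):
    im=get_image(name); cv2.imwrite("pics/"+fn,im["frame"][...,::-1]); np.save("/tmp/%s.npy"%name,pts(im)); return im
E
python3 - <<'E'
from h import *
for n in("scene","top"):
    im=look(n,n+"0.png"); print(n,im["fovy"],im["k1"],-np.array(im["R"]).T@im["t"])
a=[cv2.imread("pics/%s0.png"%n) for n in("scene","top")]
print(ctrl.sense())
E
```

```text
scene 56.38212606708781 -0.014386414331864905 [0.86667056 0.36139115 0.75780703]
top 54.437848090892565 0.03661717425912457 [0.49452061 0.0142898  0.9700449 ]
{'time': 0.1, 'q': array([-1.26735628e+00,  2.77093761e-01, -2.77437491e-02,  1.26802560e+00,
        4.63532967e-05,  1.46738539e+00]), 'qvel': array([ 0.00102792, -0.00102931,  0.00289966, -0.00094639, -0.00084947,
        0.00143039]), 'tau': array([ 4.77326139e-04, -4.46707749e+01,  2.96128482e+01,  8.40632332e-03,
       -1.03426730e-04,  1.63223393e-05]), 'position': array([ 0.2471073 , -0.57329897,  0.23024867]), 'ee_rot': array([-0.69246942, -0.14358212,  0.69258273, -0.14212471]), 'contact_force': array([-0.22171211,  0.02072462, -0.31306362]), 'moment': array([0.01005407, 0.02376404, 0.00176847]), 'opening': 1.0002947323420628}
```

View pics/scene0.png

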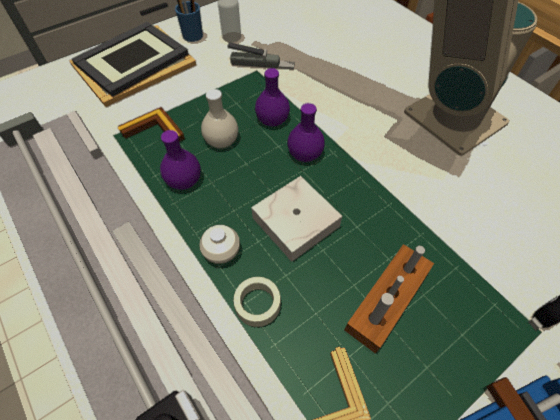

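View pics/top0.png

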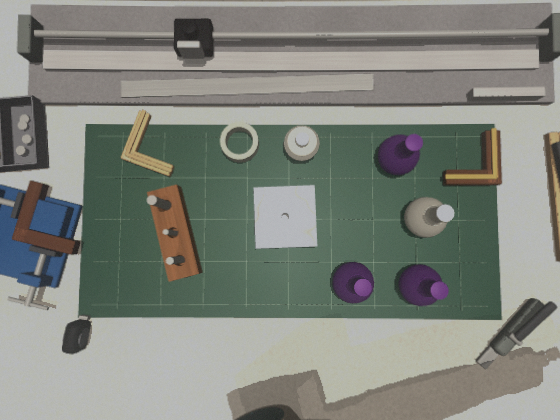

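Scene picture: the white gourd is at (220,122) with three purple look-alikes around it. The slab is at (297,215) and the pot at (219,243). The block's posts are at (380,308) thick, (397,285) thin and (415,258) middle. In the top picture they are at (152,200), (168,233) and (173,260), with the hole at (285,216) and the gourd knob at (445,213).

Run:
```python
from h import *
from scipy import ndimage as nd
T=np.load("/tmp/top.npy");S=np.load("/tmp/scene.npy")
print("mat z",np.nanmedian(T[290:310,100:300,2]))
def circ(P):
    A=np.c_[2*P[:,:2],np.ones(len(P))]; s=np.linalg.lstsq(A,(P[:,:2]**2).sum(1),rcond=None)[0]
    return s[:2],np.sqrt(s[2]+s[:2]@s[:2])
# posts
for nm,A in(("top",T[180:290,135:210]),("scene",S[225:350,335:450])):
    P=A.reshape(-1,3);P=P[np.isfinite(P).all(1)]
    Q=P[(P[:,2]>.035)&(P[:,2]<.05)]; r=cv2.minAreaRect(Q[:,:2].astype(np.float32)); print(nm,"block",r,len(Q),np.median(Q[:,2]))
    M=np.nan_to_num(A[...,2])>.06
    l,n=nd.label(M)
    for i in range(1,n+1):
        B=A[l==i]
        if len(B)<8: continue
        zt=np.percentile(B[:,2],95); C=B[B[:,2]>zt-.008]
        print(" post",len(B),zt,"topcap",C[:,:2].mean(0),C[:,:2].max(0)-C[:,:2].min(0))
# base
for nm,A in(("top",T[175:260,240:330]),("scene",S[170:265,245:350])):
    P=A.reshape(-1,3);P=P[np.isfinite(P).all(1)]
    Q=P[(P[:,2]>.037)&(P[:,2]<.053)]; r=cv2.minAreaRect(Q[:,:2].astype(np.float32)); print(nm,"base",r,np.median(Q[:,2]))
for (nm,I,(u,v),w) in(("top",T,(285,216),7),("scene",S,(297,212),8)):
    g=cv2.cvtColor(cv2.imread("pics/%s0.png"%nm),cv2.COLOR_BGR2GRAY)
    m=g[v-w:v+w,u-w:u+w]; 
    ww=np.clip(np.median(m)-25-m.astype(float),0,None); yy,xx=np.mgrid[v-w:v+w,u-w:u+w]
    cu,cv_=(ww*xx).sum()/ww.sum(),(ww*yy).sum()/ww.sum(); print(nm,"hole px",cu,cv_,I[int(round(cv_)),int(round(cu))]); print(np.round(I[v-6:v+7:3,u-6:u+7:3,2],3))
# gourd,pot
for nm,A in(("top",T[185:245,395:465]),("scene",S[85:155,195:243])):
    P=A.reshape(-1,3);P=P[np.isfinite(P).all(1)]
    print(nm,"gourd zmax",np.percentile(P[:,2],99))
    for a,b in((.03,.05),(.05,.07),(.105,.13),(.135,.147),(.146,.16)):
        Q=P[(P[:,2]>a)&(P[:,2]<b)]
        if len(Q)>8: print(a,len(Q),Q.mean(0),*circ(Q))
for nm,A in(("top",T[120:165,280:325]),("scene",S[220:270,195:245])):
    P=A.reshape(-1,3);P=P[np.isfinite(P).all(1)];Q=P[P[:,2]>.06]; print("pot",Q.mean(0),Q[:,2].max())
```

```text
mat z -0.00013684450452843922
top block ((0.5257490277290344, 0.26349198818206787), (0.20951296389102936, 0.0730597972869873), 14.845505714416504) 2567 0.04374214055261044
 post 194 0.14514223920862787 topcap [0.5887427  0.28084713] [0.01855032 0.01954817]
 post 53 0.10513704974375222 topcap [0.52536292 0.26067696] [0.01071313 0.01146354]
 post 101 0.1260197594715994 topcap [0.46530917 0.24539875] [0.01443453 0.01566505]
scene block ((0.5263322591781616, 0.26280730962753296), (0.21206627786159515, 0.0703561082482338), 15.093241691589355) 3164 0.0458421023819673
 post 218 0.12687357660056756 topcap [0.46684453 0.24666559] [0.01662394 0.01525543]
 post 108 0.10645677576038995 topcap [0.52700777 0.26206841] [0.01395971 0.0110284 ]
 post 348 0.14688804137731912 topcap [0.5903406  0.28052542] [0.02111784 0.01947067]
top base ((0.5627100467681885, 0.00820249319076538), (0.14024217426776886, 0.1399473249912262), 2.201000213623047) 0.043762209996190286
scene base ((0.5637657046318054, 0.007227219641208649), (0.1414652168750763, 0.14308226108551025), 2.029221296310425) 0.04602769136785456
top
[... 941 characters left out ...]
 -0.31176357  0.1473528 ] [ 0.56176907 -0.31149605] 0.011818049457306775
scene gourd zmax 0.1487197354023258
0.03 242 [ 0.57892405 -0.28233957  0.04086523] [ 0.56443241 -0.31299951] 0.0447484778019059
0.05 353 [ 0.57530575 -0.29019599  0.06000032] [ 0.56507047 -0.31201181] 0.03759183425070086
0.105 112 [ 0.56885891 -0.30259225  0.11737491] [ 0.56485686 -0.31249297] 0.014704700562499175
0.135 81 [ 0.56721099 -0.30698094  0.14306866] [ 0.56562164 -0.31177546] 0.015226433784479805
0.146 115 [ 0.56659256 -0.31082135  0.14800889] [ 0.5659171  -0.31148974] 0.012458689541521498
pot [ 0.73373397 -0.03003038  0.0695306 ] 0.07516934688669075
pot [ 0.73795785 -0.02690076  0.06925897] 0.0754571158834229
```

```bash
cat >> h.py <<'E'
from scipy.spatial.transform import Rotation as Ro
def ori(yaw):  # tool x down, jaw (y) at world angle yaw
    y=np.array([np.cos(yaw),np.sin(yaw),0]);x=np.array([0,0,-1.]);return Ro.from_matrix(np.c_[x,y,np.cross(x,y)])
def plan(p,yaw=None,s=None):
    s=s or ctrl.sense(); R=Ro.from_quat(s["ee_rot"])
    d=R.inv().apply(np.array(p)-s["position"])/.15
    if yaw is None: rv=[np.zeros(3)]
    else: rv=[(R.inv()*ori(yaw+k*np.pi)).as_rotvec()/np.pi for k in(0,1)]
    print("t",s["time"],"pos",s["position"].round(4),"open",round(s["opening"],3),"F",s["contact_force"].round(2)); print("shift",d.round(4),"turn",*[r.round(4) for r in rv])
E
python3 - <<'E'
from h import *
R=Ro.from_quat(ctrl.sense()["ee_rot"]).as_matrix(); print(R.round(3))
plan([.466,.246,.231],np.radians(15.1+90))
for q in (np.radians(105.1),np.radians(-74.9)): print(ori(q).as_matrix().round(3), (np.array([.219,.819,0])@ori(q).as_matrix()/.15).round(3))
E
```

```text
[[-0.001  0.396 -0.918]
 [ 0.002 -0.918 -0.396]
 [-1.    -0.002 -0.   ]]
t 0.1 pos [ 0.2471 -0.5733  0.2302] open 1.0 F [-0.22  0.02 -0.31]
shift [ 0.005  -4.4387 -3.5016] turn [-9.544e-01 -1.000e-03 -1.000e-04] [ 0.0456 -0.      0.0007]
[[ 0.    -0.261  0.965]
 [ 0.     0.965  0.261]
 [-1.     0.     0.   ]] [0.    4.891 2.832]
[[-0.     0.261 -0.965]
 [ 0.    -0.965 -0.261]
 [-1.     0.    -0.   ]] [-0.    -4.891 -2.832]
```

Request:
send_rows(
  moves=[
    [0, 0, 0, 0, -0.1, -0.08, 1],
    [0, 0, 0, 0, -0.2, -0.16, 1],
    [0, 0, 0, 0, -0.3, -0.24, 1],
    [0, 0, 0, 0, -0.4, -0.32, 1],
    [0, 0, 0, 0, -0.5, -0.4, 1],
    [0, 0, 0, 0, -0.6, -0.48, 1],
    [0, 0, 0, 0, -0.7, -0.56, 1],
    [0, 0, 0, 0, -0.8, -0.64, 1],
    [0, 0, 0, 0, -0.9, -0.72, 1],
    [0, 0, 0, 0, -1, -0.8, 1],
  ],
)

```text
time: 1.35
position: [0.2985, -0.3876, 0.2313]
ee_rot: [0.693, 0.143, -0.693, 0.143]
contact_force: [-0.0, 0.4, 1.0]
opening: 1.002
```

Run:
```python
from h import *
print(ctrl.sense()["q"].round(3)); plan([.466,.246,.231],np.radians(105.1))
```

```text
[-1.047  0.035 -0.312  1.224  0.     1.688]
t 1.35 pos [ 0.2985 -0.3876  0.2313] open 1.002 F [-0.01  0.36  1.04]
shift [ 2.0000e-03 -3.4372e+00 -2.6969e+00] turn [-0.9544  0.     -0.    ] [ 0.0456 -0.     -0.    ]
```

Request:
send_rows(
  moves=[
    [-0.05, 0, 0, 0, -0.1, -0.08, 1],
    [-0.1, 0, 0, 0, -0.2, -0.16, 1],
    [-0.15, 0, 0, 0, -0.3, -0.24, 1],
    [-0.2, 0, 0, 0, -0.4, -0.32, 1],
    [-0.25, 0, 0, 0, -0.5, -0.4, 1],
    [-0.3, 0, 0, 0, -0.6, -0.48, 1],
    [-0.35, 0, 0, 0, -0.7, -0.56, 1],
    [-0.4, 0, 0, 0, -0.8, -0.64, 1],
    [-0.45, 0, 0, 0, -0.9, -0.72, 1],
    [-0.5, 0, 0, 0, -1, -0.8, 1],
  ],
)

```text
time: 2.6
position: [0.3491, -0.2024, 0.2313]
ee_rot: [0.387, 0.592, -0.387, 0.592]
contact_force: [-0.3, -0.2, 0.1]
opening: 1.0
```

Request:
send_rows(
  moves=[
    [-0.05, 0, 0, 0, 0.08, -0.1, 1],
    [-0.1, 0, 0, 0, 0.16, -0.2, 1],
    [-0.15, 0, 0, 0, 0.24, -0.3, 1],
    [-0.2, 0, 0, 0, 0.32, -0.4, 1],
    [-0.25, 0, 0, 0, 0.4, -0.5, 1],
    [-0.3, 0, 0, 0, 0.48, -0.6, 1],
    [-0.35, 0, 0, 0, 0.56, -0.7, 1],
    [-0.4, 0, 0, 0, 0.64, -0.8, 1],
    [-0.43, 0, 0, 0, 0.72, -0.9, 1],
    [-0.454, 0, 0, 0, 0.78, -1, 1],
  ],
)

```text
time: 3.85
position: [0.397, -0.0184, 0.2314]
ee_rot: [-0.093, 0.701, 0.093, 0.701]
contact_force: [-0.3, -0.4, 0.1]
opening: 1.003
```

Run:
```python
from h import *
print(ctrl.sense()["q"].round(3)); plan([.466,.246,.231],np.radians(105.1))
```

```text
[-0.209 -0.138 -0.474  1.235  0.    -0.474]
t 3.85 pos [ 0.397  -0.0184  0.2314] open 1.003 F [-0.3  -0.39  0.07]
shift [0.0024 1.5805 0.9056] turn [0.0005 0.0001 0.    ] [-9.995e-01 -1.000e-04  2.000e-04]
```

Request:
send_rows(
  moves=[
    [0, 0, 0, 0, 0.1, 0.058, 1],
    [0, 0, 0, 0, 0.2, 0.115, 1],
    [0, 0, 0, 0, 0.3, 0.17, 1],
    [0, 0, 0, 0, 0.4, 0.23, 1],
    [0, 0, 0, 0, 0.5, 0.29, 1],
    [0, 0, 0, 0, 0.6, 0.345, 1],
    [0, 0, 0, 0, 0.7, 0.4, 1],
    [0, 0, 0, 0, 0.8, 0.46, 1],
    [0, 0, 0, 0, 0.9, 0.52, 1],
    [0, 0, 0, 0, 1, 0.575, 1],
  ],
)

```text
time: 5.1
position: [0.4418, 0.1489, 0.2313]
ee_rot: [-0.092, 0.701, 0.092, 0.701]
contact_force: [0.3, -0.2, 0.2]
opening: 1.003
```

Request:
send_rows(
  moves=[
    [0, 0, 0, 0, 0.12, 0.07, 1],
    [0, 0, 0, 0, 0.24, 0.14, 1],
    [0, 0, 0, 0, 0.36, 0.21, 1],
    [0, 0, 0, 0, 0.48, 0.27, 1],
    [0, 0, 0, 0, 0.56, 0.32, 1],
    [0, 0, 0, 0, 0.58, 0.33, 1],
    [0, 0, 0, 0.1, 0.58, 0.33, 1],
    [0, 0, 0, 0.2, 0.58, 0.33, 1],
    [0, 0, 0, 0.25, 0.58, 0.33, 1],
    [0, 0, 0, 0.25, 0.58, 0.33, 1],
  ],
)

```text
time: 6.35
position: [0.4658, 0.244, 0.1925]
ee_rot: [-0.092, 0.702, 0.092, 0.7]
contact_force: [-0.3, 0.0, 0.1]
opening: 0.999
```

Run:
```python
from h import *
plan([.466,.246,.060],np.radians(105.1))
look("top","top1.png"); look("scene","s1.png")
a=cv2.imread("pics/s1.png")[180:380,300:500]; b=cv2.imread("pics/top1.png")[160:300,100:240]
cv2.imwrite("pics/c1.png",np.hstack([cv2.resize(a,(400,400)),cv2.resize(b,(400,400))]))
```

```text
t 6.35 pos [0.4658 0.244  0.1925] open 0.999 F [-0.27  0.02  0.14]
shift [0.8836 0.0131 0.0067] turn [-0.0006 -0.0008  0.0001] [9.994e-01 1.000e-04 1.200e-03]
```

View pics/c1.png

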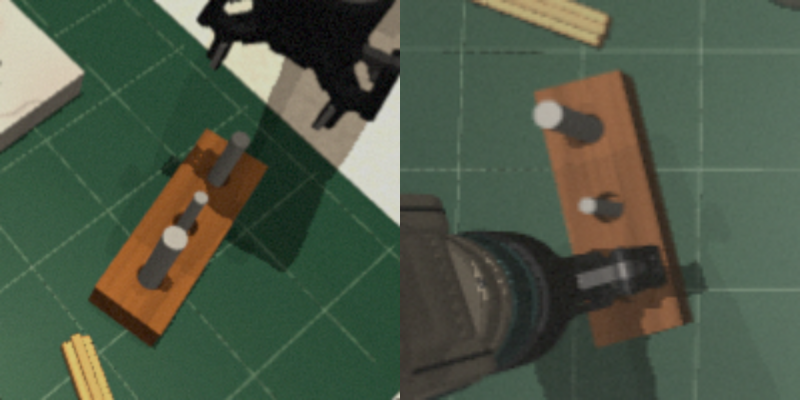

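The fingers straddle the row above the middle post (scene crop (230,150)), so I'm descending and gripping.

Request:
send_rows(
  moves=[
    [0, 0, 0, 0.1, 0.013, 0.007, 1],
    [0, 0, 0, 0.25, 0.013, 0.007, 1],
    [0, 0, 0, 0.4, 0.013, 0.007, 1],
    [0, 0, 0, 0.55, 0.013, 0.007, 1],
    [0, 0, 0, 0.7, 0.013, 0.007, 1],
    [0, 0, 0, 0.8, 0.013, 0.007, 1],
    [0, 0, 0, 0.86, 0.013, 0.007, 1],
    [0, 0, 0, 0.88, 0.013, 0.007, 1],
    [0, 0, 0, 0.88, 0.013, 0.007, 0.5],
    [0, 0, 0, 0.88, 0.013, 0.007, 0.1],
  ],
  force=60,
)

```text
time: 7.7
position: [0.4679, 0.247, 0.0625]
ee_rot: [-0.092, 0.701, 0.093, 0.702]
contact_force: [0.4, 0.3, 0.4]
opening: 0.6
```

Request:
send_rows(
  moves=[
    [0, 0, 0, 0, 0, 0, 0],
    [0, 0, 0, 0, 0, 0, 0],
    [0, 0, 0, 0, 0, 0, 0],
    [0, 0, 0, 0, 0, 0, 0],
    [0, 0, 0, 0, 0, 0, 0],
    [0, 0, 0, 0, 0, 0, 0],
    [0, 0, 0, -0.02, 0, 0, 0],
    [0, 0, 0, -0.04, 0, 0, 0],
    [0, 0, 0, -0.07, 0, 0, 0],
    [0, 0, 0, -0.1, 0, 0, 0],
  ],
  force=60,
)

```text
time: 8.95
position: [0.4671, 0.2466, 0.0769]
ee_rot: [-0.093, 0.701, 0.092, 0.701]
contact_force: [0.4, -0.0, -0.8]
opening: 0.168
```

Run:
```python
from h import *
plan([.5632,.0077,.13],np.radians(105.1))
```

```text
t 8.95 pos [0.4671 0.2466 0.0769] open 0.168 F [ 0.41 -0.01 -0.85]
shift [-0.3538 -1.7046  0.2056] turn [-0.0004 -0.0001  0.0001] [9.996e-01 1.000e-04 2.000e-04]
```

Request:
send_rows(
  moves=[
    [0, 0, 0, -0.1, 0, 0, 0],
    [0, 0, 0, -0.25, 0, 0, 0],
    [0, 0, 0, -0.4, 0, 0, 0],
    [0, 0, 0, -0.4, -0.1, 0.02, 0],
    [0, 0, 0, -0.4, -0.25, 0.04, 0],
    [0, 0, 0, -0.4, -0.4, 0.06, 0],
    [0, 0, 0, -0.4, -0.55, 0.08, 0],
    [0, 0, 0, -0.4, -0.7, 0.09, 0],
    [0, 0, 0, -0.4, -0.85, 0.1, 0],
    [0, 0, 0, -0.4, -1, 0.12, 0],
  ],
)

```text
time: 10.2
position: [0.5232, 0.1048, 0.1359]
ee_rot: [-0.092, 0.702, 0.092, 0.701]
contact_force: [-0.7, 0.6, -0.8]
opening: 0.168
```

Request:
send_rows(
  moves=[
    [0, 0, 0, 0, -0.1, 0.01, 0],
    [0, 0, 0, 0, -0.2, 0.03, 0],
    [0, 0, 0, 0, -0.32, 0.04, 0],
    [0, 0, 0, 0, -0.44, 0.05, 0],
    [0, 0, 0, 0, -0.55, 0.07, 0],
    [0, 0, 0, 0, -0.64, 0.08, 0],
    [0, 0, 0, 0, -0.69, 0.085, 0],
    [0, 0, 0, 0, -0.705, 0.086, 0],
    [0, 0, 0, 0, -0.705, 0.086, 0],
    [0, 0, 0, 0, -0.705, 0.086, 0],
  ],
)

```text
time: 11.45
position: [0.5631, 0.0082, 0.1368]
ee_rot: [-0.093, 0.701, 0.093, 0.701]
contact_force: [0.9, 0.1, -2.7]
opening: 0.17
```

Run:
```python
from h import *
plan([.5632,.0077,.10],np.radians(105.1))
for n in("scene","top"): look(n,n+"2.png")
S=np.load("/tmp/scene.npy"); T=np.load("/tmp/top.npy")
a=cv2.imread("pics/scene2.png")[110:270,220:380]; b=cv2.imread("pics/top2.png")[160:270,230:340]
cv2.imwrite("pics/c2.png",np.hstack([cv2.resize(a,(400,400)),cv2.resize(b,(400,400))]))
```

```text
t 11.45 pos [0.5631 0.0082 0.1368] open 0.17 F [ 0.85  0.06 -2.72]
shift [ 0.2451 -0.0035 -0.0005] turn [-0.0002 -0.0001 -0.0001] [ 9.998e-01 -1.000e-04  1.000e-04]
```

View pics/c2.png

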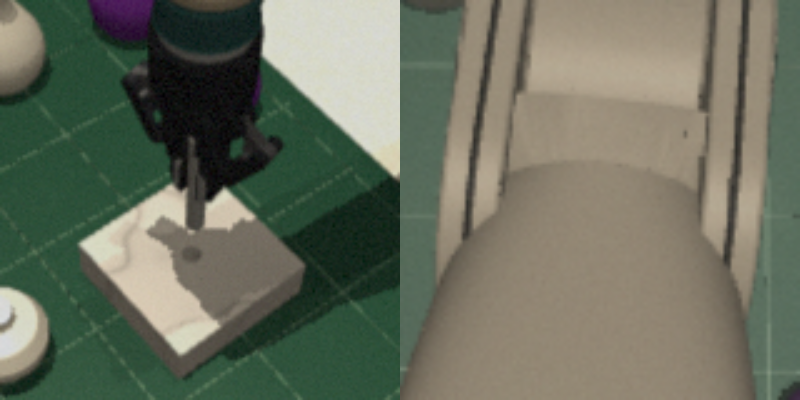

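Run:
```python
from h import *
from scipy.optimize import least_squares
def ray(im,u,v,z):
    H,W=im["z_map"].shape; f=H/2/np.tan(np.radians(im["fovy"])/2)
    n=cv2.undistortPoints(np.array([[[u,v]]],float),np.array([[f,0,im["cx"]],[0,f,im["cy"]],[0,0,1.]]),np.array([im["k1"],0,0,0,0.])).ravel()
    R=np.array(im["R"]);c=-R.T@im["t"];d=R.T@np.r_[n,1];return (c+d*(z-c[2])/d[2])[:2]
im=get_image("scene")
for nm,fn,(u0,v0) in (("scene","scene0",(297,212)),("scene","scene2",(296,211))):
    g=cv2.cvtColor(cv2.imread("pics/%s.png"%fn),cv2.COLOR_BGR2GRAY).astype(float)
    print(g[v0-6:v0+7,u0-8:u0+9].astype(int))
g=cv2.cvtColor(cv2.imread("pics/scene0.png"),cv2.COLOR_BGR2GRAY).astype(float)
yy,xx=np.mgrid[205:218,289:304]; p=g[205:218,289:304]; w=np.clip(190-p,0,100)*(np.hypot(xx-296.3,(yy-211.5)*1.2)<6.5)
print("hole px",(w*xx).sum()/w.sum(),(w*yy).sum()/w.sum(),ray(im,(w*xx).sum()/w.sum(),(w*yy).sum()/w.sum(),.045))
imt=get_image("top");print("top hole",ray(imt,285.48,214.27+.0,.045))
X=pts(im)[184:204,288:308].reshape(-1,3); P=X[np.isfinite(X).all(1)&(X[:,2]>.088)&(X[:,2]<.115)]
P=P[np.hypot(P[:,0]-.563,P[:,1]-.008)<.02]
r=least_squares(lambda s:np.hypot(P[:,0]-s[0]-s[2]*(P[:,2]-.09),P[:,1]-s[1]-s[3]*(P[:,2]-.09))-.008,[.563,.008,0,0],loss="soft_l1",f_scale=.002)
print(len(P),r.x,np.std(r.fun),P[:,2].min()); plan([.5632,.0077,.1])
```

```text
[[198 199 201 202 199 199 202 201 202 198 199 200 200 200 201 200 201]
 [198 198 202 202 202 202 199 202 199 201 201 200 200 197 200 199 201]
 [199 200 203 202 196 168 159 152 148 178 197 205 202 200 199 198 200]
 [200 199 202 201 169 118 106  94  94 116 160 196 201 199 201 198 200]
 [199 200 199 183 124  83  78  78  75  79 104 159 195 199 199 197 203]
 [199 201 199 174 103  79  77  77  75  71  79 135 192 197 198 196 201]
 [197 197 203 190 107  80  77  79  74  72  80 156 196 200 198 199 198]
 [196 201 202 201 141  96  76  77  78  76 123 181 202 201 200 201 202]
 [197 200 201 204 187 156 116 109 124 129 178 197 202 201 200 199 198]
 [197 200 200 198 203 193 183 173 182 184 199 203 198 201 198 198 197]
 [198 197 201 200 199 203 203 201 202 203 201 201 200 198 202 199 201]
 [203 200 200 200 200 202 199 199 201 199 200 200 199 200 198 203 200]
 [199 204 200 201 199 202 199 202 200 203 200 202 201 198 202 199 198]]
[[111 108 111 110 111 108 115 105 113 108 110 112 109 110 111 111 108]
 [109 110 110 109 109 112 110 107 111 109 108 113 111 108 113 111 112]
 [109 110 110 111 112 114 107 108 
[... 360 characters left out ...]
77  72  69  91 110 110 111 109]
 [171 125 111 113 105  94  85  86  80  79  79  84 103 107 111 107 110]
 [189 126 110 110 111 105 100  93  89  90  89 103 109 109 108 109 112]
 [188 129 110 109 109 111 106 105 106 102 105 111 113 111 110 106 111]
 [192 128 110 107 109 110 112 113 113 110 106 109 107 106 104 113 108]
 [191 134 104 110 108 113 111 113 109 112 110 109 108 108 109 110 108]]
hole px 296.2015380535667 211.27287191726333 [0.5631852  0.00763411]
top hole [0.56724711 0.0067543 ]
56 [ 0.56163282  0.00707691 -0.0087713  -0.03155143] 0.0006202983254032557 0.09134165780501374
t 11.65 pos [0.5633 0.0081 0.1368] open 0.172 F [-0.06  0.52 -1.51]
shift [ 0.2456 -0.0024 -0.0014] turn [0. 0. 0.]
```

Request:
send_rows(
  moves=[
    [0, 0, 0, 0.06, 0, 0.01, 0],
    [0, 0, 0, 0.12, 0, 0.01, 0],
    [0, 0, 0, 0.18, 0, 0.01, 0],
    [0, 0, 0, 0.23, 0, 0.01, 0],
    [0, 0, 0, 0.26, 0, 0.01, 0],
    [0, 0, 0, 0.275, 0, 0.01, 0],
    [0, 0, 0, 0.285, 0, 0.01, 0],
    [0, 0, 0, 0.295, 0, 0.01, 0],
    [0, 0, 0, 0.305, 0, 0.01, 0],
    [0, 0, 0, 0.31, 0, 0.01, 0],
  ],
  force=80,
)

```text
time: 12.9
position: [0.5651, 0.0084, 0.0905]
ee_rot: [-0.092, 0.701, 0.093, 0.701]
contact_force: [0.3, 1.2, -0.6]
opening: 0.166
```

Run:
```python
from h import *
plan([.5632,.0077,.1],np.radians(105.1)); im=look("scene","s3.png")
cv2.imwrite("pics/c3.png",cv2.resize(im["frame"][150:250,240:350,::-1],(550,500)))
X=pts(im)[150:215,280:315].reshape(-1,3); P=X[np.isfinite(X).all(1)&(X[:,2]>.048)&(X[:,2]<.075)]
P=P[np.hypot(P[:,0]-.563,P[:,1]-.008)<.02]
from scipy.optimize import least_squares
r=least_squares(lambda s:np.hypot(P[:,0]-s[0]-s[2]*(P[:,2]-.05),P[:,1]-s[1]-s[3]*(P[:,2]-.05))-.008,[.563,.008,0,0],loss="soft_l1",f_scale=.002)
print(len(P),r.x.round(4),ctrl.sense()["moment"])
```

```text
t 12.9 pos [0.5651 0.0084 0.0905] open 0.166 F [ 0.29  1.21 -0.63]
shift [-0.0636 -0.0011 -0.0133] turn [-0.0004  0.0002 -0.0001] [ 9.996e-01 -2.000e-04 -3.000e-04]
54 [ 0.5626  0.0073  0.0558 -0.044 ] [ 0.26268995 -0.06729656  0.0287682 ]
```

View pics/c3.png

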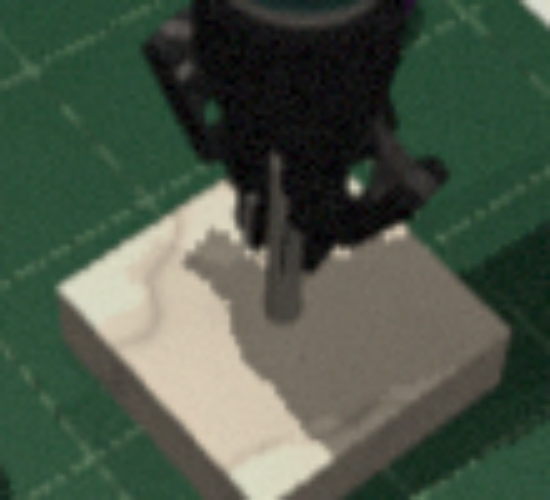

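Request:
send_rows(
  moves=[
    [0, 0, 0, 0.004, 0, 0, 0],
    [0, 0, 0, 0.008, 0, 0, 0],
    [0, 0, 0, 0.012, 0, 0, 0],
    [0, 0, 0, 0.016, 0, 0, 0],
    [0, 0, 0, 0.02, 0, 0, 0],
    [0, 0, 0, 0.024, 0, 0, 0],
    [0, 0, 0, 0.028, 0, 0, 0],
    [0, 0, 0, 0.028, 0, 0, 0],
    [0, 0, 0, 0.028, 0, 0, 0],
    [0, 0, 0, 0.028, 0, 0, 0],
  ],
)

```text
time: 14.2
position: [0.5649, 0.0083, 0.0861]
ee_rot: [-0.092, 0.701, 0.093, 0.701]
contact_force: [1.0, 2.7, -0.8]
opening: 0.166
```

Run:
```python
from h import *
plan([.5632,.0077,.1],np.radians(105.1)); print(ctrl.sense()["moment"])
```

```text
t 14.2 pos [0.5649 0.0083 0.0861] open 0.166 F [ 0.97  2.7  -0.83]
shift [-0.0926 -0.001  -0.0121] turn [-0.0004  0.0001 -0.0001] [ 9.996e-01 -2.000e-04 -1.000e-04]
[ 0.74959348 -0.23150459  0.01637549]
```

Request:
send_rows(
  moves=[
    [0, 0, 0, 0.01, 0.003, 0.001, 0],
    [0, 0, 0, 0.02, 0.003, 0.001, 0],
    [0, 0, 0, 0.03, 0.003, 0.001, 0],
    [0, 0, 0, 0.04, 0.003, 0.001, 0],
    [0, 0, 0, 0.05, 0.003, 0.001, 0],
    [0, 0, 0, 0.06, 0.003, 0.001, 0],
    [0, 0, 0, 0.07, 0.003, 0.001, 0],
    [0, 0, 0, 0.08, 0.003, 0.001, 0],
    [0, 0, 0, 0.09, 0.003, 0.001, 0],
    [0, 0, 0, 0.1, 0.003, 0.001, 0],
  ],
)

```text
time: 15.45
position: [0.5649, 0.0086, 0.071]
ee_rot: [-0.092, 0.701, 0.092, 0.701]
contact_force: [0.1, 1.0, -1.0]
opening: 0.167
```

Run:
```python
from h import *
plan([.5632,.0077,.064],np.radians(105.1)); print(ctrl.sense()["moment"])
```

```text
t 15.45 pos [0.5649 0.0086 0.071 ] open 0.167 F [ 0.12  1.03 -1.  ]
shift [ 0.0465 -0.0029 -0.0122] turn [-0.0004 -0.      0.    ] [9.996e-01 0.000e+00 1.000e-04]
[ 0.26106722 -0.14689896 -0.01629328]
```

Sliding in with low forces. Next I press to the bottom (expected TCP z about 0.064), overdriving a few mm.

Request:
send_rows(
  moves=[
    [0, 0, 0, 0.01, 0.002, 0, 0],
    [0, 0, 0, 0.02, 0.002, 0, 0],
    [0, 0, 0, 0.03, 0.002, 0, 0],
    [0, 0, 0, 0.037, 0.002, 0, 0],
    [0, 0, 0, 0.044, 0.002, 0, 0],
    [0, 0, 0, 0.05, 0.002, 0, 0],
    [0, 0, 0, 0.055, 0.002, 0, 0],
    [0, 0, 0, 0.058, 0.002, 0, 0],
    [0, 0, 0, 0.06, 0.002, 0, 0],
    [0, 0, 0, 0.06, 0.002, 0, 0],
  ],
)

```text
time: 16.7
position: [0.5651, 0.009, 0.0643]
ee_rot: [-0.093, 0.701, 0.092, 0.701]
contact_force: [-3.8, 0.4, 12.3]
opening: 0.168
```

Run:
```python
from h import *
plan([.5632,.0077,.064],np.radians(105.1)); print(ctrl.sense()["moment"])
```

```text
t 16.7 pos [0.5651 0.009  0.0643] open 0.168 F [-3.82  0.36 12.26]
shift [ 0.0021 -0.0048 -0.0144] turn [-0.0004  0.0002  0.0001] [ 9.996e-01  1.000e-04 -3.000e-04]
[0.11803359 1.04301827 0.00635882]
```

Request:
send_rows(
  moves=[
    [0, 0, 0, 0.006, 0, 0, 0],
    [0, 0, 0, 0.012, 0, 0, 0],
    [0, 0, 0, 0.014, 0, 0, 0],
    [0, 0, 0, 0.014, 0, 0, 0],
    [0, 0, 0, 0.014, 0, 0, 0],
    [0, 0, 0, 0.014, 0, 0, 0],
    [0, 0, 0, 0.014, 0, 0, 0],
    [0, 0, 0, 0.014, 0, 0, 0],
    [0, 0, 0, 0.014, 0, 0, 0],
    [0, 0, 0, 0.014, 0, 0, 0],
  ],
)

```text
time: 17.95
position: [0.5655, 0.009, 0.0643]
ee_rot: [-0.093, 0.7, 0.092, 0.702]
contact_force: [-8.3, 0.2, 23.1]
opening: 0.163
```

Request:
send_rows(
  moves=[
    [0, 0, 0, -0.01, 0, 0, 0.3],
    [0, 0, 0, -0.01, 0, 0, 0.6],
    [0, 0, 0, -0.01, 0, 0, 1],
    [0, 0, 0, -0.01, 0, 0, 1],
    [0, 0, 0, -0.05, 0, 0, 1],
    [0, 0, 0, -0.2, 0, 0, 1],
    [0, 0, 0, -0.4, 0, 0, 1],
    [0, 0, 0, -0.6, 0, 0, 1],
    [0, 0, 0, -0.8, 0, 0, 1],
    [0, 0, 0, -1, 0, 0, 1],
  ],
)

```text
time: 19.2
position: [0.5648, 0.0089, 0.2113]
ee_rot: [-0.092, 0.701, 0.092, 0.701]
contact_force: [0.8, 0.4, -0.3]
opening: 0.998
```

Run:
```python
from h import *
im=look("scene","s4.png")
cv2.imwrite("pics/c4.png",cv2.resize(im["frame"][70:270,160:360,::-1],(600,600)))
plan([.563,-.3115,.23],np.radians(105.1)); print(ctrl.sense()["q"].round(3))
X=pts(im)[150:225,270:325].reshape(-1,3); P=X[np.isfinite(X).all(1)&(X[:,2]>.05)&(X[:,2]<.11)]
P=P[np.hypot(P[:,0]-.563,P[:,1]-.008)<.03]; print(len(P),P[:,2].max())
from scipy.optimize import least_squares
r=least_squares(lambda s:np.hypot(P[:,0]-s[0]-s[2]*(P[:,2]-.07),P[:,1]-s[1]-s[3]*(P[:,2]-.07))-.008,[.563,.008,0,0],loss="soft_l1",f_scale=.002)
print(r.x.round(4))
```

```text
t 19.25 pos [0.5675 0.0087 0.216 ] open 1.0 F [0.49 0.13 2.92]
shift [-0.092  -2.0543 -0.5818] turn [-0.0004  0.0023  0.0009] [ 0.9996  0.0014 -0.0036]
[-0.099  0.178 -0.183  1.202 -0.    -0.361]
124 0.10988332253552001
[ 0.5635  0.0071 -0.0031  0.0062]
```

View pics/c4.png

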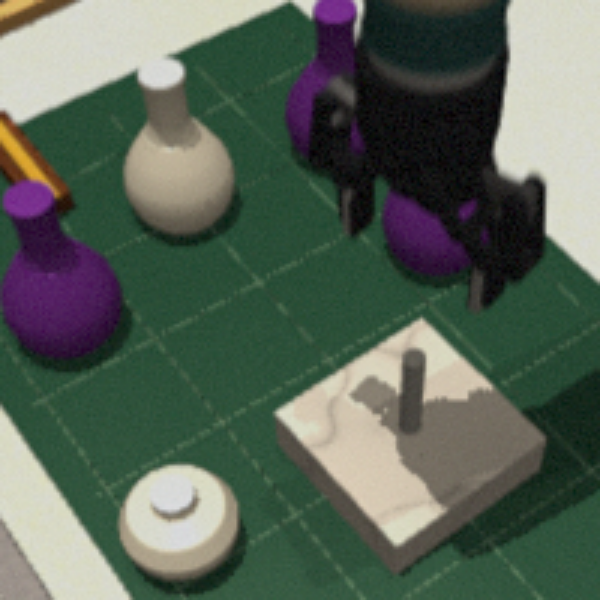

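The post stands upright in the slab at crop (412,390), and it took 23 N bottomed. The white gourd's knob is at crop (160,75). Going to the gourd.

Request:
send_rows(
  moves=[
    [0, 0, 0, 0, -0.08, -0.02, 1],
    [0, 0, 0, 0, -0.18, -0.05, 1],
    [0, 0, 0, 0, -0.28, -0.08, 1],
    [0, 0, 0, 0, -0.38, -0.11, 1],
    [0, 0, 0, 0, -0.48, -0.14, 1],
    [0, 0, 0, 0, -0.58, -0.17, 1],
    [0, 0, 0, 0, -0.68, -0.2, 1],
    [0, 0, 0, 0, -0.78, -0.23, 1],
    [0, 0, 0, 0, -0.89, -0.26, 1],
    [0, 0, 0, 0, -1, -0.28, 1],
  ],
)

```text
time: 20.5
position: [0.5631, -0.1479, 0.21]
ee_rot: [-0.092, 0.701, 0.092, 0.701]
contact_force: [-0.5, -0.4, 0.3]
opening: 0.997
```

Request:
send_rows(
  moves=[
    [0, 0, 0, 0, -0.12, -0.03, 1],
    [0, 0, 0, 0, -0.25, -0.06, 1],
    [0, 0, 0, 0, -0.4, -0.1, 1],
    [0, 0, 0, 0, -0.55, -0.15, 1],
    [0, 0, 0, 0, -0.7, -0.2, 1],
    [0, 0, 0, 0, -0.82, -0.24, 1],
    [0, 0, 0, 0, -0.92, -0.27, 1],
    [0, 0, 0, 0, -0.98, -0.28, 1],
    [0, 0, 0, 0, -1, -0.28, 1],
    [0, 0, 0, 0, -1, -0.28, 1],
  ],
)

```text
time: 21.75
position: [0.5616, -0.3023, 0.21]
ee_rot: [-0.092, 0.701, 0.093, 0.701]
contact_force: [-0.4, 0.1, -0.7]
opening: 0.999
```

Run:
```python
from h import *
plan([.564,-.312,.1],np.radians(105.1))
```

```text
t 21.75 pos [ 0.5616 -0.3023  0.21  ] open 0.999 F [-0.42  0.06 -0.72]
shift [ 0.7333 -0.0671 -0.0015] turn [-0.0003  0.     -0.0001] [ 9.997e-01 -2.000e-04 -0.000e+00]
```

Request:
send_rows(
  moves=[
    [0, 0, 0, 0, -0.05, 0, 1],
    [0, 0, 0, 0.05, -0.067, 0, 1],
    [0, 0, 0, 0.2, -0.067, 0, 1],
    [0, 0, 0, 0.35, -0.067, 0, 1],
    [0, 0, 0, 0.5, -0.067, 0, 1],
    [0, 0, 0, 0.62, -0.067, 0, 1],
    [0, 0, 0, 0.7, -0.067, 0, 1],
    [0, 0, 0, 0.73, -0.067, 0, 1],
    [0, 0, 0, 0.73, -0.067, 0, 1],
    [0, 0, 0, 0.73, -0.067, 0, 0.7],
  ],
  force=50,
)

```text
time: 23.0
position: [0.5647, -0.3127, 0.1015]
ee_rot: [-0.093, 0.701, 0.092, 0.701]
contact_force: [-0.1, -0.9, 0.7]
opening: 0.816
```

Request:
send_rows(
  moves=[
    [0, 0, 0, 0, 0, 0, 0.55],
    [0, 0, 0, 0, 0, 0, 0.45],
    [0, 0, 0, 0, 0, 0, 0.4],
    [0, 0, 0, 0, 0, 0, 0.3],
    [0, 0, 0, 0, 0, 0, 0.2],
    [0, 0, 0, 0, 0, 0, 0.1],
    [0, 0, 0, 0, 0, 0, 0],
    [0, 0, 0, 0, 0, 0, 0],
    [0, 0, 0, -0.005, 0, 0, 0],
    [0, 0, 0, -0.01, 0, 0, 0],
  ],
  force=50,
)

```text
time: 24.25
position: [0.564, -0.3122, 0.1014]
ee_rot: [-0.092, 0.701, 0.093, 0.701]
contact_force: [0.9, -0.2, -1.6]
opening: 0.386
```

Run:
```python
from h import *
im=look("scene","s5.png")
cv2.imwrite("pics/c5.png",cv2.resize(im["frame"][40:190,140:290,::-1],(500,500)))
plan([.5637,.0083,.27],np.radians(105.1))
```

```text
t 24.3 pos [ 0.5639 -0.3123  0.1014] open 0.385 F [ 1.44  0.04 -0.05]
shift [-1.1239  2.0647  0.5522] turn [-0.0004 -0.0001 -0.0001] [ 9.996e-01 -1.000e-04  2.000e-04]
```

View pics/c5.png

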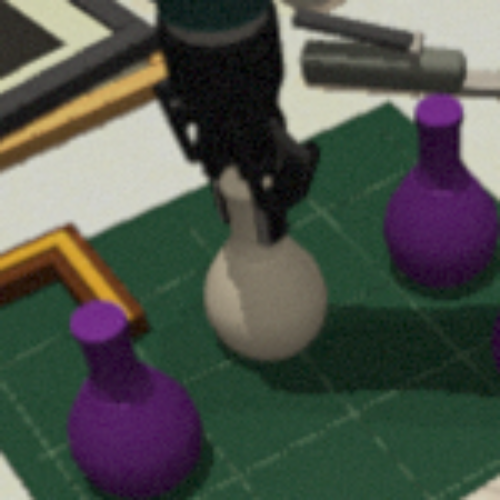

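Request:
send_rows(
  moves=[
    [0, 0, 0, -0.1, 0, 0, 0],
    [0, 0, 0, -0.25, 0, 0, 0],
    [0, 0, 0, -0.4, 0, 0, 0],
    [0, 0, 0, -0.55, 0, 0, 0],
    [0, 0, 0, -0.7, 0, 0, 0],
    [0, 0, 0, -0.82, 0.02, 0, 0],
    [0, 0, 0, -0.92, 0.08, 0.02, 0],
    [0, 0, 0, -0.98, 0.18, 0.05, 0],
    [0, 0, 0, -1, 0.3, 0.08, 0],
    [0, 0, 0, -1, 0.42, 0.11, 0],
  ],
)

```text
time: 25.55
position: [0.5633, -0.2452, 0.2516]
ee_rot: [-0.092, 0.701, 0.093, 0.701]
contact_force: [-1.2, 0.8, -4.0]
opening: 0.384
```

Request:
send_rows(
  moves=[
    [0, 0, 0, 0, 0.12, 0.03, 0],
    [0, 0, 0, -0.02, 0.24, 0.06, 0],
    [0, 0, 0, -0.03, 0.36, 0.1, 0],
    [0, 0, 0, -0.03, 0.47, 0.13, 0],
    [0, 0, 0, -0.03, 0.57, 0.16, 0],
    [0, 0, 0, -0.03, 0.67, 0.18, 0],
    [0, 0, 0, -0.03, 0.76, 0.2, 0],
    [0, 0, 0, -0.03, 0.85, 0.22, 0],
    [0, 0, 0, -0.03, 0.93, 0.24, 0],
    [0, 0, 0, -0.03, 1, 0.26, 0],
  ],
)

```text
time: 26.8
position: [0.5625, -0.0914, 0.2565]
ee_rot: [-0.093, 0.701, 0.092, 0.701]
contact_force: [-0.2, -0.6, -5.2]
opening: 0.389
```

Run:
```python
from h import *
plan([.5637,.0083,.255],np.radians(105.1))
```

```text
t 26.8 pos [ 0.5625 -0.0914  0.2565] open 0.389 F [-0.16 -0.57 -5.15]
shift [0.0102 0.6398 0.1804] turn [-0.0004  0.      0.    ] [ 0.9996  0.     -0.    ]
```

Request:
send_rows(
  moves=[
    [0, 0, 0, 0, 0.08, 0.02, 0],
    [0, 0, 0, 0, 0.17, 0.05, 0],
    [0, 0, 0, 0, 0.27, 0.08, 0],
    [0, 0, 0, 0, 0.37, 0.1, 0],
    [0, 0, 0, 0, 0.46, 0.13, 0],
    [0, 0, 0, 0, 0.54, 0.15, 0],
    [0, 0, 0, 0, 0.6, 0.17, 0],
    [0, 0, 0, 0, 0.635, 0.18, 0],
    [0, 0, 0, 0, 0.64, 0.18, 0],
    [0, 0, 0, 0, 0.64, 0.18, 0],
  ],
)

```text
time: 28.05
position: [0.5637, 0.0073, 0.2565]
ee_rot: [-0.092, 0.701, 0.092, 0.701]
contact_force: [0.4, 0.8, -4.1]
opening: 0.381
```

Run:
```python
from h import *
from scipy.optimize import least_squares
plan([.5637,.0083,.147],np.radians(105.1))
im=look("scene","s6.png"); cv2.imwrite("pics/c6.png",cv2.resize(im["frame"][80:270,200:390,::-1],(570,570)))
X=pts(im).reshape(-1,3);X=X[np.isfinite(X).all(1)&(np.hypot(X[:,0]-.563,X[:,1]-.008)<.075)]
Q=X[(X[:,2]>.165)&(X[:,2]<.24)]
r=least_squares(lambda s:np.hypot(np.hypot(Q[:,0]-s[0],Q[:,1]-s[1]),Q[:,2]-s[2])-s[3],[.563,.008,.2,.047],loss="soft_l1",f_scale=.002);print("belly sphere",len(Q),r.x.round(4),np.std(r.fun))
P=X[(X[:,2]>.052)&(X[:,2]<.13)&(np.hypot(X[:,0]-.563,X[:,1]-.008)<.025)]
r=least_squares(lambda s:np.hypot(P[:,0]-s[0]-s[2]*(P[:,2]-.09),P[:,1]-s[1]-s[3]*(P[:,2]-.09))-.008,[.563,.008,0,0],loss="soft_l1",f_scale=.002);print("post",len(P),r.x.round(4),P[:,2].max())
```

```text
t 28.05 pos [0.5637 0.0073 0.2565] open 0.381 F [ 0.39  0.81 -4.1 ]
shift [0.7301 0.0067 0.002 ] turn [-0.0005 -0.      0.0001] [9.995e-01 1.000e-04 0.000e+00]
belly sphere 1578 [0.5629 0.0054 0.1942 0.0463] 0.0019594361579453367
post 138 [0.5635 0.0072 0.0053 0.0082] 0.12038064712710245
```

View pics/c6.png

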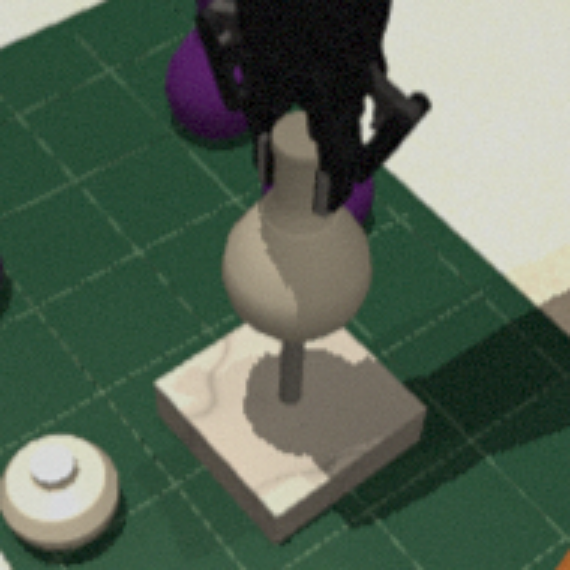

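The gourd hangs upright over the post (crop (290,370)), about 1–2 mm off in y. I'll correct that and lower.

Request:
send_rows(
  moves=[
    [0, 0, 0, 0, 0.01, 0.004, 0],
    [0, 0, 0, 0.06, 0.01, 0.004, 0],
    [0, 0, 0, 0.14, 0.01, 0.004, 0],
    [0, 0, 0, 0.23, 0.01, 0.004, 0],
    [0, 0, 0, 0.32, 0.01, 0.004, 0],
    [0, 0, 0, 0.41, 0.01, 0.004, 0],
    [0, 0, 0, 0.5, 0.01, 0.004, 0],
    [0, 0, 0, 0.58, 0.01, 0.004, 0],
    [0, 0, 0, 0.64, 0.01, 0.004, 0],
    [0, 0, 0, 0.68, 0.01, 0.004, 0],
  ],
)

```text
time: 29.35
position: [0.5638, 0.0091, 0.1539]
ee_rot: [-0.092, 0.701, 0.092, 0.701]
contact_force: [0.3, 0.0, -4.5]
opening: 0.386
```

Run:
```python
from h import *
plan([.5637,.0083,.145],np.radians(105.1))
```

```text
t 29.35 pos [0.5638 0.0091 0.1539] open 0.386 F [ 0.33  0.02 -4.47]
shift [ 0.0597 -0.0052 -0.0018] turn [-0.0004 -0.0001 -0.    ] [ 9.996e-01 -0.000e+00  1.000e-04]
```

Request:
send_rows(
  moves=[
    [0, 0, 0, 0.008, 0, 0, 0],
    [0, 0, 0, 0.016, 0, 0, 0],
    [0, 0, 0, 0.024, 0, 0, 0],
    [0, 0, 0, 0.032, 0, 0, 0],
    [0, 0, 0, 0.04, 0, 0, 0],
    [0, 0, 0, 0.046, 0, 0, 0],
    [0, 0, 0, 0.052, 0, 0, 0],
    [0, 0, 0, 0.056, 0, 0, 0],
    [0, 0, 0, 0.06, 0, 0, 0],
    [0, 0, 0, 0.06, 0, 0, 0],
  ],
)

```text
time: 30.6
position: [0.5643, 0.0092, 0.1464]
ee_rot: [-0.093, 0.701, 0.092, 0.701]
contact_force: [-1.3, 0.6, 2.5]
opening: 0.386
```

Request:
send_rows(
  moves=[
    [0, 0, 0, 0.003, 0, 0, 0],
    [0, 0, 0, 0.003, 0, 0, 0.3],
    [0, 0, 0, 0.003, 0, 0, 0.42],
    [0, 0, 0, 0.003, 0, 0, 0.5],
    [0, 0, 0, 0.003, 0, 0, 0.6],
    [0, 0, 0, 0.003, 0, 0, 0.8],
    [0, 0, 0, 0.003, 0, 0, 1],
    [0, 0, 0, 0.003, 0, 0, 1],
    [0, 0, 0, 0, 0, 0, 1],
    [0, 0, 0, 0, 0, 0, 1],
  ],
  force=20,
)

```text
time: 31.85
position: [0.5639, 0.0091, 0.1456]
ee_rot: [-0.092, 0.701, 0.092, 0.701]
contact_force: [0.6, 1.2, 1.0]
opening: 1.004
```

Request:
send_rows(
  moves=[
    [0, 0, 0, -0.04, 0, 0, 1],
    [0, 0, 0, -0.12, 0, 0, 1],
    [0, 0, 0, -0.24, 0, 0, 1],
    [0, 0, 0, -0.38, 0, 0, 1],
    [0, 0, 0, -0.52, 0, 0, 1],
    [0, 0, 0, -0.66, 0, 0, 1],
    [0, 0, 0, -0.8, 0, 0, 1],
    [0, 0, 0, -0.9, 0, 0, 1],
    [0, 0, 0, -0.97, 0, 0, 1],
    [0, 0, 0, -1, 0, 0, 1],
  ],
)

```text
time: 33.1
position: [0.564, 0.0091, 0.2962]
ee_rot: [-0.093, 0.701, 0.092, 0.701]
contact_force: [-0.3, 0.3, -0.3]
opening: 1.0
```

Run:
```python
from h import *
from scipy.optimize import least_squares
plan([.5637,.0083,.145])
im=look("scene","s7.png"); cv2.imwrite("pics/c7.png",cv2.resize(im["frame"][80:330,180:440,::-1],(624,600)))
A=pts(im);X=A.reshape(-1,3);X=X[np.isfinite(X).all(1)&(np.hypot(X[:,0]-.563,X[:,1]-.008)<.06)]
print("knob top",np.percentile(X[X[:,2]<.21][:,2],99.5))
def ax(a,b):
    Q=X[(X[:,2]>a)&(X[:,2]<b)]
    r=least_squares(lambda s:np.hypot(Q[:,0]-s[0],Q[:,1]-s[1])-s[2],[.563,.008,.03],loss="soft_l1",f_scale=.002);print(a,len(Q),r.x.round(4))
ax(.08,.09);ax(.09,.105);ax(.15,.175)
B=A[170:265,245:350].reshape(-1,3);B=B[np.isfinite(B).all(1)];B=B[(B[:,2]>.037)&(B[:,2]<.053)];print(cv2.minAreaRect(B[:,:2].astype(np.float32)))
```

```text
t 33.1 pos [0.564  0.0091 0.2962] open 1.0 F [-0.3   0.31 -0.25]
shift [ 1.0083 -0.0047 -0.0042] turn [0. 0. 0.]
knob top 0.1949838645171642
0.08 153 [0.5632 0.0078 0.0457]
0.09 339 [0.5638 0.0084 0.0418]
0.15 124 [0.5636 0.0079 0.0157]
((0.5636899471282959, 0.007138416171073914), (0.1414656639099121, 0.14217568933963776), 2.4355568885803223)
```

View pics/c7.png

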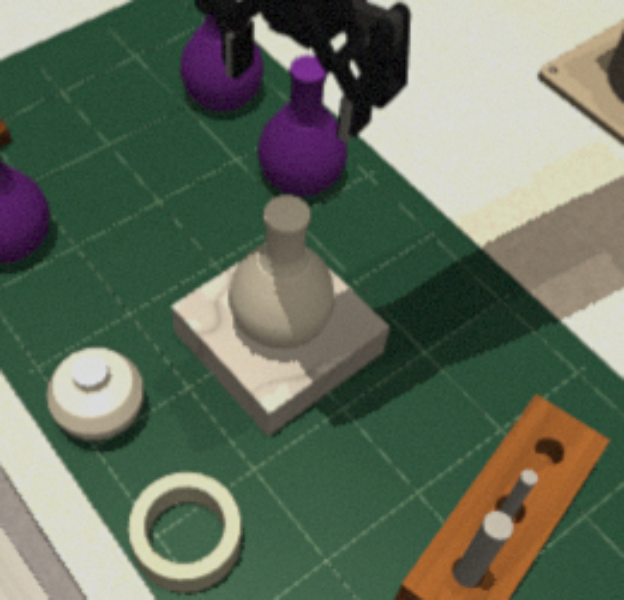

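The gourd stands upright on the slab (crop (283,280)). The pot and the other two posts have not moved, and the gripper is clear. Handing in.

```bash
python3 -c "
from rig import ctrl
print(ctrl.sign_off())"
```

```text
the job is handed in; nothing more can be done
None
```

I pinned the gourd to the stone base and handed the job in at about 33 s of the 61 s allowed; no verdict was reported.

- **Post:** The 16 mm post came out of the block and slid into the base's hole on the first try with low side forces. It bottomed at TCP z 0.0643 m against an expected 0.064 m, and I pressed it with about 23 N.
- **Gourd:** I lowered it over the post until the wrist force showed it standing, then let go and backed off.
- **Final look:**
  - The gourd is upright, with its axis at about (0.5635, 0.008). That is within about 1 mm of the slab centre and the post.
  - Its knob top measured 0.195 m against a nominal 0.193 m; the difference is within the 2 mm calibration.
  - The slab's measured centre shifted less than 1 mm.
  - The pot and the other two posts look unmoved in the picture; I did not measure them again.
- **Failed or disagreeing checks:** No check failed. The first top-camera reading of the hole was about 4 mm off in x from the other estimates, so I did not use it. I did not measure the post's top at full height; the evidence that it is bottomed is the insertion depth and the force.

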